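# Fit the hanging retaining bar over the ferrules in the jig

### The job

Lift the longer of the two steel retaining bars up and off its hook and fit it over the ferrules in the jig: tuck its thin tongue under the fixed lip with the other end raised, then press that other end down until the spring catch snaps over it. Leave the shorter bar hanging on its hook, disturb nothing else, and let go when the bar is fully home.

Things in the scene. Friction and masses are not known exactly. Their poses are not given: they have to be found in the camera images.
- long_bar_handle (a point): Longer of two hung steel bars (places swap), 0.14 to 0.28 kg. Point: centre of its handle loop, 29 mm above the bar's underside. Axes: y along the bar to its tongue, z up. Loop: 34 mm long (y), 12 mm thick (x), top 48 mm above the underside; window for the hook (along x) 18 mm wide, 10 to 36 mm above the underside. Pinch its end faces, fingers closing along y: the hook is then free.
- long_bar_tongue (a point): Tip of the longer bar's tongue, middle of its lower edge: (0, 80, 0) mm from the middle of the bar's underside; same axes. The bar is 160 mm long (y -80 to 80), 24 mm wide, 10 mm thick; its last 14 mm at +y are the tongue, 16 mm wide, 6 mm thick, flush with the underside.
- long_bar_end (a point): Plain end of the longer bar, opposite the tongue, middle of its top edge: (0, -80, 10) mm from the middle of the bar's underside; same axes.
- short_bar_handle (a point): Centre of the handle of the shorter bar, alike but 110 mm long; it does not fit the jig and must stay on its hook. Same kind of axes.
- jig_seat (a point): Middle of the longer bar's underside when home in the jig (fixed, 40 mm above the table). Axes: y along the jig to the lip, z up; the bar lies with the same axes. It rests on ledges at this height (y 57 to 97 and -80 to -66 mm); a wall at y = 80.5 mm stops the tongue. Between the ledges stand three black ferrules, 14 mm thick, tops 2 mm lower than the bar.
- jig_lip (a point): Middle of the lower front edge of the fixed lip: (0, 70.5, 11) mm from jig_seat, same axes. The lip is 6 mm thick and runs 10 mm on to the wall; the pocket under it is 11 mm high, 22 mm wide (x), 10 mm deep. The tongue goes in with the bar's plain end raised 0.2 to 0.25 rad so that it passes above the catch.
- catch (a joint): Spring catch at the jig's -y end, m: 0 at rest, pushed back to -y up to 0.010. From jig_seat: face at y -82 mm; nose out to y -75.5, underside 12 mm up (2 mm over a bar that is home); from the nose it slopes up and back to y -83.5, 29.5 mm up. The bar's plain end pressed down on the slope with about 5 to 20 N drives it back some 6 mm until the nose springs over the end.
- iron_head_0: A bright golf iron head, 93x125x20 mm, lying on the table; a bystander. Origin under its middle.
- masking_tape: A roll of masking tape, 95 mm across and 25 mm high, lying on the table; a bystander. Origin under its middle.
- v_block: A steel V block, 44x60x42 mm, on the table; a bystander. Origin under its middle.
- stand_a_hook (a point): Top of the round hook rod (8 mm, axis along x, 150 mm high) of the longer bar's fixed hook stand, where the handle's window hangs; 154 mm above the table. x points back along the rod to the stand's post (x = 44 mm, top 158 mm high); the hook points to -x and its upturned tip at x = -12 to -20 mm is 162 mm high. A bar comes off when lifted 9 to 17 mm, then moved 35 mm or more to -x.
- stand_b_hook (a point): Top of the round hook rod (8 mm, axis along x, 150 mm high) of the shorter bar's fixed hook stand, where the handle's window hangs; 154 mm above the table. x points back along the rod to the stand's post (x = 44 mm, top 158 mm high); the hook points to -x and its upturned tip at x = -12 to -20 mm is 162 mm high. A bar comes off when lifted 9 to 17 mm, then moved 35 mm or more to -x.

How it is judged:
By the outcome, as a careful person would: the job done as asked, in the order asked, and still so for the second after the job is handed in, with the robot touching nothing.
It also fails if it takes over 51 s, if anything falls off the work surface, if the arm or the gripper's body presses on something with over 40 N, if the wrist force passes 120 N, or if a joint passes its speed limit or range.

### The arm

A 7-joint arm with a two-finger parallel gripper is mounted at the origin on the work surface; the furniture and walls round the work are solid. World frame = base frame: x ahead of the robot, y to its left, z up, the work surface at z = 0. Lengths are in mm, angles in degrees, forces in N, time in s.
With the tool pointing down it reaches from about 400 to 875 mm from the base axis. Payload 6.5 kg.
Tool frame: the origin (TCP) lies between the finger pads; the fingertips stand 25 mm ahead of it and the grasp point (between the pads) lies 6 mm ahead of it (env.tcp_to_tips is the distance from the TCP to the fingertips, in mm); y points along the fingers, z is the direction in which the jaws open and shut, and the axes are right-handed (so a half turn about y gives the same grasp; the last joint's range is limited). The gripper opens to 88 mm and grips with 3 to 60 N. Pads are 18 mm wide; open, the fingers measure 123 mm over their backs; the gripper's body (75 mm by 187 mm) begins 45 mm behind the grasp point.
Start: joints at [-3.793, 30.733, -0.252, 88.115, 0.149, 61.152, -4.079], TCP at [649.992, 0, 235.016] pointing down, gripper open.
Joint ranges: [-154.64, 154.64], [-21.42, 123.67], [-72.66, 72.17], [13.99, 137.28], [-74.86, 254.86], [10.95, 109.41], [-158.01, 158.01]. Speed limits (degrees/s): [136.94, 136.94, 180, 180, 180, 180, 180].

### API

Orientations are given as [roll, pitch, yaw] about the fixed x, y, z axes, in that order (R = Rz(yaw) Ry(pitch) Rx(roll)).
In Python, from plant import env, eyes, ticket gives the robot as it stands.
- The arm moves only by the tool play_rows, never from a script. Its argument "rows" is a list of rows, each a list of 3 entries, a list of its own where there are three numbers: the shift along the tool's x, y, z in mm, then the turn, a rotation vector about the tool's x, y, z in degrees, then the closure, from 0 (fully open) to 1 (shut). A call has 1 to 5 rows; each row shifts and turns the commanded pose from where the row before left it, along the tool's axes as they then stand; what a row does not reach is not made up. A row lasts 1/10 s, in which the tool goes at most 50 mm and 8.59 degrees, less where a joint would pass 70% of its speed; a pose out of reach is approached as far as the arm can. A call is refused whole if a number of a shift passes 50 or a number of a turn 8.59, either way. A call with a gripper value outside its range is refused whole. The fingers move at their own pace and stop on an object; "squeeze" is the grip in N (left out, the last holds). Time passes only in rows, so rows that do not move let the fingers close. It gives the time, the measured TCP pose, the force and the opening at its end, in the units of the state.
- env.get_obs(): the state, without advancing time (a new reading comes with each control period).
- eyes.snapshot(name): name is "scene" or "side" or "wrist"; returns a dict with "img" (400x640x3 uint8, red, green, blue), "depth" (400x640 float32, mm along the optical axis (not along the pixel's ray), 0 where there is no reading), "fx", "fy", "cx", "cy" (pixels), "rvec" (rotation vector, rad) and "tvec" (3), from world to camera coordinates, as OpenCV has them; the wrist camera has in their place "T_tool_cam" (4x4, takes a point from camera to tool coordinates, whose origin is the TCP and whose axes are the tool frame's). Camera axes: x right, y down, z forward; pixel columns grow to the right and rows downward; lengths in mm; the calibration is good to about 2 mm. A picture is of the moment at which its call begins: read the wrist's pose just before it.
- ticket.finish_job(): hands the job in, once; it reports no verdict.
The state is a dict: "time": time; "joint_pos": joint angles; "dq": joint speeds; "joint_efforts": joint torques, N m; "tcp_pos": TCP position; "ee_rot": TCP orientation; "wrist_force": force on the tool from outside, world axes, zero at the start; "torque": the same for the moment, N m; "width": finger opening in mm.
Only numpy, scipy, OpenCV 4.12 (cv2) and the standard library are available. Lean on these libraries where they do the work, as an engineer would, in place of code of your own. Each camera call takes 0.05 s, during which the arm holds its last target.

## Working session

There is one attempt and no reset: what is moved stays moved. The work goes in short steps, Python scripts to look and compute and a tool call to move; the robot and the scene stay as the last step left them, time stands still between calls to the robot, and variables do not carry over. Pictures are saved under pics/ and viewed, and the job is handed in when it is done.

Besides the shell and the picture viewer there is one more tool, called after "Call:" as name([rows], argument=value, ...), one row to a line, values as JSON. play_rows: Moves the arm, as the interface text tells. Its arguments: {"type":"object","properties":{"rows":{"type":"array"},"squeeze":{"type":"number"}},"required":["rows"]}

```bash
mkdir -p pics; ls; cat > h.py <<'E'
import numpy as np, cv2
from plant import env, eyes, ticket
from scipy.spatial.transform import Rotation as R
def snap(n):
    o=env.get_obs(); s=eyes.snapshot(n); 
    if 'T_tool_cam' in s:
        T=np.eye(4);T[:3,:3]=R.from_euler('xyz',o['ee_rot'],degrees=True).as_matrix();T[:3,3]=o['tcp_pos']
        s['Twc']=T@np.array(s['T_tool_cam'])
    else:
        Rm=cv2.Rodrigues(np.array(s['rvec'],float))[0]; T=np.eye(4);T[:3,:3]=Rm.T;T[:3,3]=-Rm.T@np.array(s['tvec'],float).ravel();s['Twc']=T
    return s
def save(s,f): cv2.imwrite('pics/'+f,s['img'][:,:,::-1])
def cloud(s):
    v,u=np.mgrid[0:400,0:640]; d=s['depth']
    P=np.stack([(u-s['cx'])/s['fx']*d,(v-s['cy'])/s['fy']*d,d],-1)
    W=P@s['Twc'][:3,:3].T+s['Twc'][:3,3]; W[d==0]=np.nan; return W
def proj(s,p):
    T=np.linalg.inv(s['Twc']); c=T[:3,:3]@np.array(p,float)+T[:3,3]
    return c[0]/c[2]*s['fx']+s['cx'], c[1]/c[2]*s['fy']+s['cy']
E
python3 - <<'E'
from h import *
for n in ['scene','side','wrist']:
    s=snap(n); save(s,n+'0.png'); np.savez('/tmp/'+n+'0.npz',**s); print(n,s['Twc'].round(2).tolist(),s['fx'])
o=env.get_obs();print(o)
E
```

```text
pics
scene [[-0.89, -0.27, 0.36, 126.0], [-0.45, 0.55, -0.71, 683.16], [-0.0, -0.79, -0.61, 699.49], [0.0, 0.0, 0.0, 1.0]] 386.28002840098367
side [[-0.83, 0.27, -0.49, 1054.65], [0.56, 0.37, -0.74, 889.97], [-0.02, -0.89, -0.46, 677.12], [0.0, 0.0, 0.0, 1.0]] 445.7382232969489
wrist [[1.0, -0.0, -0.0, 650.3], [-0.0, -0.95, -0.3, 77.21], [-0.0, 0.3, -0.95, 384.15], [0.0, 0.0, 0.0, 1.0]] 346.29512523872654
{'time': 0.15, 'joint_pos': array([-3.79436051, 30.77150041, -0.25515562, 88.1556573 ,  0.14764269,
       61.15229408, -4.08014   ]), 'dq': array([ 0.06573475, -0.08127336, -0.05638714, -0.18784943, -0.04057738,
       -0.05800566,  0.0402151 ]), 'joint_efforts': array([ 1.87267411e-03, -5.71325254e+01,  9.91865471e-01, -2.51826882e+01,
       -5.61970426e-02,  1.52406085e-02,  1.04863441e-04]), 'tcp_pos': array([6.49526535e+02, 2.38500952e-02, 2.34309112e+02]), 'ee_rot': array([-9.00790132e+01, -4.31407460e-03, -8.99951281e+01]), 'wrist_force': array([-0.20865675, -0.1762991 ,  0.59494733]), 'torque': array([-0.00356055, -0.04112851,  0.03225995]), 'width': 88.09303955305646}
```

View pics/scene0.png

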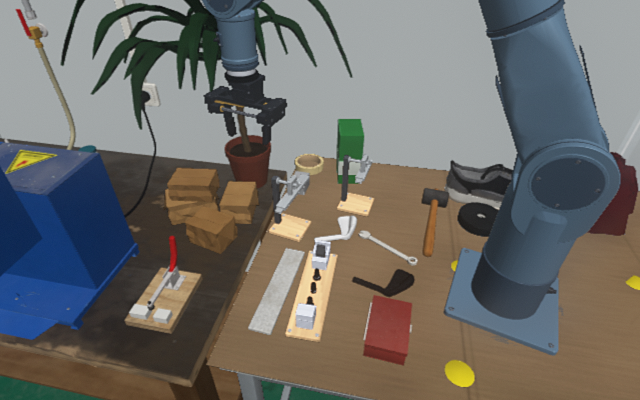

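View pics/side0.png

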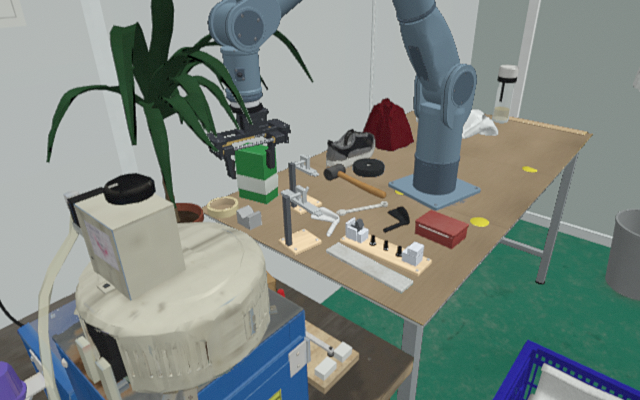

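View pics/wrist0.png

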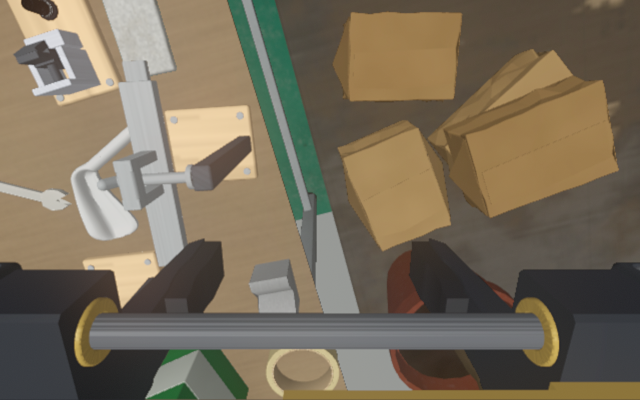

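```bash
python3 - <<'E'
import cv2,numpy as np
a=cv2.imread('pics/scene0.png')[140:345,230:420];cv2.imwrite('pics/sc_z.png',cv2.resize(a,None,fx=2.9,fy=2.9,interpolation=2))
a=cv2.imread('pics/side0.png')[140:300,200:450];cv2.imwrite('pics/si_z.png',cv2.resize(a,None,fx=3.2,fy=3.2,interpolation=2))
E
```

```text
(no output)
```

View pics/sc_z.png

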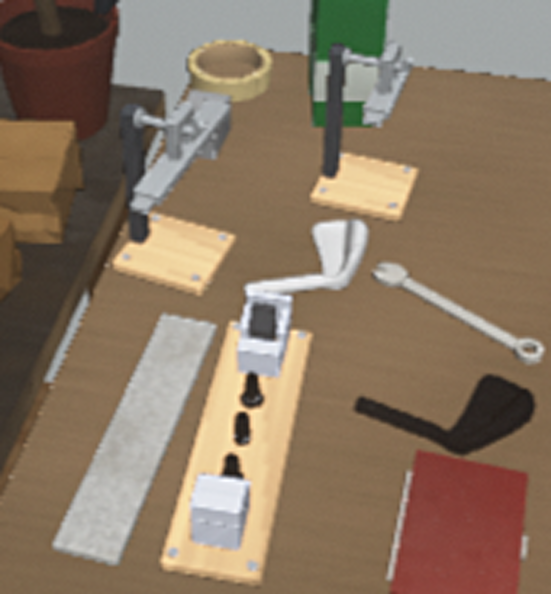

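View pics/si_z.png

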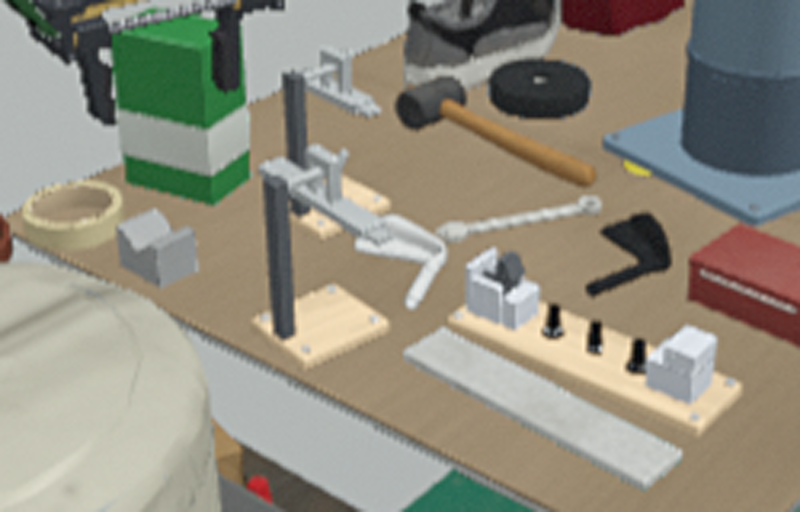

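```bash
python3 - <<'E'
from h import *
for n in ['wrist','scene','side']:
    s=dict(np.load(f'/tmp/{n}0.npz')); W=cloud(s); im=s['img'].astype(int)
    sat=im.max(-1)-im.min(-1)
    m=(sat<40)&(W[...,0]>400)&(W[...,0]<700)&(W[...,1]<420)&(W[...,1]>-150)
    for lo,hi in [(118,136),(157,172)]:
        k=m&(W[...,2]>lo)&(W[...,2]<hi)&(im.mean(-1)>90)
        n_,lab,st,c=cv2.connectedComponentsWithStats(k.astype(np.uint8))
        for i in range(1,n_):
            if st[i,4]>25:
                P=W[lab==i]; print(n,lo,st[i].tolist(),P.mean(0).round(1),'min',P.min(0).round(1),'max',P.max(0).round(1))
                r=cv2.minAreaRect(P[:,:2].astype(np.float32)); print('   rect',r)
E
```

```text
wrist 118 [118, 60, 56, 114, 3708] [525.5  55.5 126.9] min [509.7  12.8 118.2] max [538.4  94.4 136. ]
   rect ((523.5055541992188, 53.16722869873047), (25.02531623840332, 82.38145446777344), 3.869935989379883)
wrist 118 [206, 154, 16, 5, 49] [572.7  26.4 127.3] min [568.3  26.  118.9] max [577.   26.8 136. ]
   rect ((572.6433715820312, 26.354337692260742), (8.761143684387207, 0.4882775545120239), 2.4243180751800537)
wrist 118 [145, 183, 43, 83, 2234] [530.4 -28.2 127.6] min [515.7 -65.7 118. ] max [542.2   6.  135.9]
   rect ((528.723876953125, -29.644088745117188), (24.787187576293945, 70.91619110107422), 3.5516858100891113)
wrist 157 [113, 157, 35, 53, 1240] [527.5  15.5 164.6] min [518.7  -2.3 157. ] max [533.2  31.8 168.1]
   rect ((526.3027954101562, 14.657415390014648), (13.174269676208496, 34.02890396118164), 3.919597625732422)
wrist 157 [185, 165, 28, 26, 535] [570.9  17.6 158.1] min [561.2   8.7 157. ] max [579.   26.2 160.2]
   rect ((570.0270385742188, 17.37958335876465), (17.471220016479492, 17.541351318359375), 2.6569371223449707)
wrist 157 [97, 178, 18, 12, 150] [507.
[... 954 characters left out ...]
781982421875), (44.41316604614258, 16.46836280822754), 89.89551544189453)
side 118 [281, 190, 14, 6, 56] [532.5 -49.8 127.6] min [520.7 -64.7 120.9] max [544.2 -26.8 131.2]
   rect ((532.2320556640625, -46.40418243408203), (22.176786422729492, 38.349029541015625), 5.604668617248535)
side 118 [291, 197, 32, 20, 253] [529.3  46.3 126.8] min [512.3 -16.7 118.2] max [542.8  96.4 135.9]
   rect ((526.5516357421875, 39.38665771484375), (27.185400009155273, 113.71218872070312), 3.901366949081421)
side 157 [295, 186, 14, 9, 71] [527.4  17.1 163. ] min [505.7  -4.8 157. ] max [535.7  32.  167.4]
   rect ((527.0150146484375, 16.20263671875), (30.696975708007812, 33.59596252441406), 52.318119049072266)
```

Call:
play_rows([
  [[-26,-13,-36],[0,0,0],0],
  [[-26,-13,-36],[0,0,0],0],
  [[-26,-13,-36],[0,0,0],0],
  [[-26,-13,-36],[0,0,0],0],
  [[-26,-13,-36],[0,0,0],0],
])

```text
time: 0.65
tcp_pos: [468.2, 130.8, 300.3]
ee_rot: [-90.0, -0.0, -90.0]
wrist_force: [-0.5, 1.4, 0.8]
width: 88.1
```

Call:
play_rows([
  [[0,0,0],[0,0,0],0],
  [[0,0,0],[0,0,0],0],
  [[0,0,0],[0,0,0],0],
])

```text
time: 0.95
tcp_pos: [470.6, 129.0, 299.7]
ee_rot: [-90.0, -0.0, -90.1]
wrist_force: [0.7, 0.6, -0.6]
width: 88.1
```

```bash
python3 - <<'E'
from h import *
s=snap('wrist'); save(s,'wrist1.png'); np.savez('/tmp/wrist1.npz',**s); o=env.get_obs(); print(o['time'],o['tcp_pos'],o['ee_rot'],o['wrist_force'])
E
```

```text
1.0 [470.65387953 128.90850068 299.51010536] [-9.00300667e+01 -3.56472840e-02 -9.01064428e+01] [ 0.54053269 -0.63565718 -0.74817277]
```

View pics/wrist1.png

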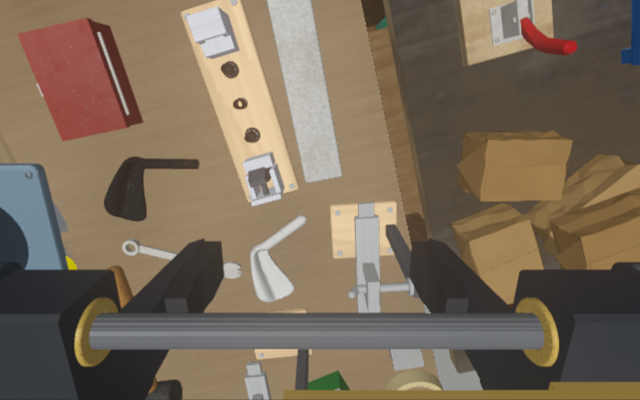

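```bash
python3 - <<'E'
from h import *
for n in ['wrist1','scene0','side0']:
    s=dict(np.load(f'/tmp/{n}.npz')); W=cloud(s); im=s['img'].astype(int)
    inb=(W[...,0]>330)&(W[...,0]<490)&(W[...,1]>120)&(W[...,1]<420)
    hsv=cv2.cvtColor(s['img'],cv2.COLOR_RGB2HSV)
    sat=hsv[...,1]
    def rep(name,k,mn=15):
        n_,lab,st,c=cv2.connectedComponentsWithStats(k.astype(np.uint8))
        for i in range(1,n_):
            if st[i,4]>=mn:
                P=W[lab==i]; r=cv2.minAreaRect(P[:,:2].astype(np.float32)); print(n,name,st[i].tolist(),P.mean(0).round(1),'zmed',np.median(P[:,2]).round(1),'rect',np.round(r[0],1),np.round(r[1],1),round(r[2],1),'z',P[:,2].min().round(1),P[:,2].max().round(1))
    # white blocks tops
    rep('white',inb&(sat<60)&(im.mean(-1)>130)&(W[...,2]>30)&(W[...,2]<75))
    rep('liptop',inb&(sat<60)&(im.mean(-1)>130)&(W[...,2]>53)&(W[...,2]<62))
    rep('dark',inb&(im.mean(-1)<80)&(W[...,2]>30)&(W[...,2]<75),8)
    rep('wood',inb&(sat>50)&(im.mean(-1)>150)&(W[...,2]>5)&(W[...,2]<30),100)
E
```

```text
wrist1 white [187, 6, 49, 52, 1526] [360.5 259.6  50.8] zmed 56.4 rect [360.  259.9] [35.3 40.1] 15.5 z 30.6 59.5
wrist1 white [249, 153, 23, 8, 100] [406.2 122.7  38.7] zmed 39.7 rect [403.4 123.3] [26.5  6.7] 1.0 z 30.0 42.3
wrist1 liptop [187, 6, 40, 37, 969] [358.5 266.2  57. ] zmed 57.0 rect [358.1 266.4] [35.2 26.6] 15.0 z 53.4 59.5
wrist1 dark [222, 63, 11, 12, 51] [371.4 224.   34.7] zmed 35.1 rect [370.5 224.5] [10.4 10.9] 58.3 z 30.0 39.6
wrist1 dark [239, 99, 6, 9, 17] [385.5 187.2  34.2] zmed 34.0 rect [385.2 186.8] [2.7 9.4] 11.7 z 30.3 39.0
wrist1 dark [234, 101, 4, 7, 10] [376.6 185.1  33.7] zmed 34.4 rect [376.6 185. ] [1.6 7.1] 14.5 z 30.8 36.4
wrist1 dark [248, 132, 8, 10, 28] [395.1 149.1  35.7] zmed 35.8 rect [394.7 148.4] [ 4.9 11.1] 19.3 z 30.9 39.4
wrist1 dark [245, 134, 5, 7, 12] [387.6 146.2  34.1] zmed 33.7 rect [387.9 146.8] [2.5 8.1] 15.7 z 30.1 38.1
wrist1 wood [192, 0, 97, 157, 6582] [380.6 199.1  12.1] zmed 12.1 rect [375.2 204. ] [ 71.4 192.7] 15.6 z 8.3 27.4
scene0 white [311, 258, 12, 8, 50] [401.4 123.2  37. ] zmed 37.3 rect [401.2 123.4] [26.1  6.2
[... 781 characters left out ...]
19.3  6. ] 18.3 z 31.8 41.8
side0 white [402, 242, 22, 19, 269] [366.8 267.8  47.2] zmed 47.6 rect [362.5 260.7] [38.8 42. ] 18.0 z 30.1 61.0
side0 liptop [407, 242, 17, 12, 106] [361.4 267.7  56.9] zmed 56.8 rect [360.1 266.9] [39.  27.3] 14.7 z 53.1 61.0
side0 dark [371, 235, 4, 5, 15] [393.9 148.7  36.1] zmed 36.7 rect [393.  147.8] [13.3  7.2] 38.4 z 31.3 40.4
side0 dark [384, 241, 4, 6, 15] [383.9 187.9  35.4] zmed 35.4 rect [383.4 186.4] [15.9  7.5] 48.3 z 30.2 39.7
side0 dark [398, 246, 4, 5, 16] [371.4 224.   35.1] zmed 36.0 rect [370.5 224.3] [12.9  7.4] 47.2 z 30.2 39.2
side0 wood [354, 238, 76, 38, 789] [387.7 208.5  12.1] zmed 12.2 rect [377.5 204.6] [ 75.5 192.1] 15.5 z 5.7 16.3
```

```bash
python3 - <<'E'
import cv2
a=cv2.imread('pics/wrist1.png')[0:220,170:320];cv2.imwrite('pics/w1z.png',cv2.resize(a,None,fx=2.7*1.0,fy=2.7,interpolation=2))
E
```

```text
(no output)
```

View pics/w1z.png

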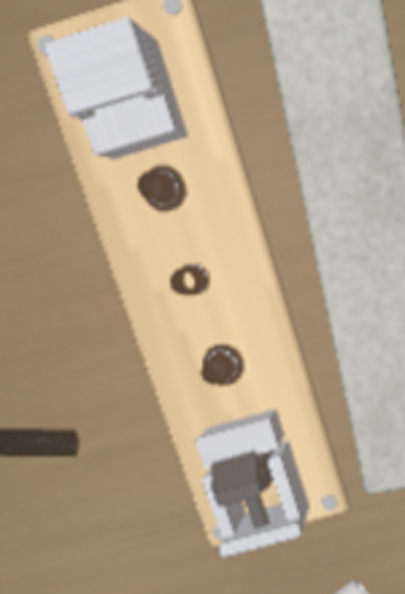

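Call:
play_rows([
  [[38,20,18],[0,0,0],0],
  [[38,20,19],[0,0,0],0],
  [[38,20,18],[0,0,0],0],
  [[0,0,0],[0,-8.5,0],0],
  [[0,0,0],[0,-8.5,0],0],
])

```text
time: 1.5
tcp_pos: [525.2, 13.0, 238.3]
ee_rot: [-90.2, -0.0, -73.0]
wrist_force: [0.6, 0.7, 0.1]
width: 88.0
```

Call:
play_rows([
  [[0,0,0],[0,-8.5,0],0],
  [[0,0,0],[0,-8.5,0],0],
  [[0,0,0],[0,-8.5,0],0],
  [[0,0,0],[0,-8.5,0],0],
  [[0,0,0],[0,-8.5,0],0],
])

```text
time: 2.0
tcp_pos: [525.3, 14.6, 239.2]
ee_rot: [-90.1, 0.1, -30.3]
wrist_force: [0.8, 0.2, -0.0]
width: 88.0
```

Call:
play_rows([
  [[0,0,0],[0,-8.5,0],0],
  [[0,0,0],[0,-8.5,0],0],
  [[0,0,0],[0,-8.5,0],0],
  [[0,0,0],[0,-8.5,0],0],
  [[0,0,0],[0,0,0],0],
])

```text
time: 2.5
tcp_pos: [525.3, 14.7, 239.2]
ee_rot: [-90.0, 0.1, 3.4]
wrist_force: [0.5, 1.1, -0.2]
width: 88.4
```

```bash
python3 - <<'E'
from h import *
o=env.get_obs(); print(o['time'],o['tcp_pos'],o['ee_rot'],o['joint_pos'])
print(R.from_euler('xyz',o['ee_rot'],degrees=True).as_matrix().round(3))
s=snap('wrist'); save(s,'wrist2.png'); np.savez('/tmp/wrist2.npz',**s); W=cloud(s)
im=s['img'].astype(int)
k=(W[...,2]>161)&(W[...,2]<171)&(W[...,0]>514)&(W[...,0]<545)&(W[...,1]>-20)&(W[...,1]<50)
P=W[k];print(P.mean(0),cv2.minAreaRect(P[:,:2].astype(np.float32)),np.median(P[:,2]))
k=(W[...,2]>123)&(W[...,2]<133)&(W[...,0]>500)&(W[...,0]<550)&(W[...,1]>-80)&(W[...,1]<110)
P=W[k];print(P.mean(0),cv2.minAreaRect(P[:,:2].astype(np.float32)),np.median(P[:,2]))
E
```

```text
2.5 [525.2552733   14.69176236 239.21116333] [-8.99927927e+01  6.92395560e-02  3.44925148e+00] [  7.416736    19.39010784 -17.13978543 105.89260041   6.77941657
  55.77383493  80.81378714]
[[ 0.998 -0.001 -0.06 ]
 [ 0.06   0.     0.998]
 [-0.001 -1.     0.   ]]
[524.20289176  14.27103281 165.70098486] ((524.8264770507812, 14.281404495239258), (12.527353286743164, 33.754268646240234), 2.863285779953003) 165.88042972561092
[523.93578434   9.93194932 127.69417427] ((525.1219482421875, 14.122222900390625), (24.708545684814453, 159.9257049560547), 3.6469216346740723) 127.94286893459281
```

View pics/wrist2.png

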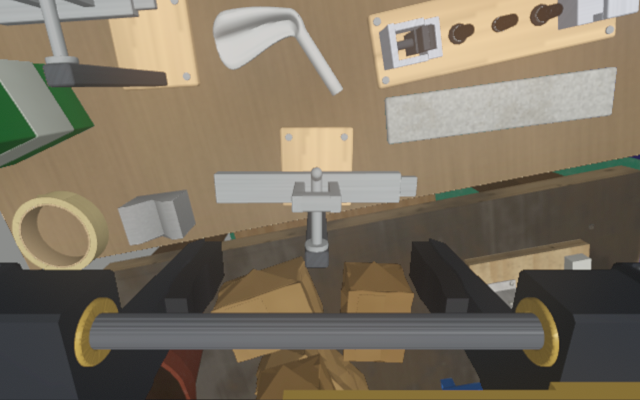

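Call:
play_rows([
  [[0,25,0],[0,0,0],0],
  [[0,25,0],[0,0,0],0],
  [[0,20,0],[0,0,0],0],
  [[0,10,0],[0,0,0],0],
  [[0,2.5,0],[0,0,0],0],
])

```text
time: 3.05
tcp_pos: [524.5, 15.6, 156.4]
ee_rot: [-90.0, 0.1, 3.3]
wrist_force: [0.8, -0.4, -0.9]
width: 87.9
```

Call:
play_rows([
  [[0,0,0],[0,0,0],0.3],
  [[0,0,0],[0,0,0],0.45],
  [[0,0,0],[0,0,0],0.5],
  [[0,0,0],[0,0,0],0.6],
  [[0,0,0],[0,0,0],1],
], squeeze=15)

```text
time: 3.55
tcp_pos: [525.2, 16.0, 157.9]
ee_rot: [-90.0, -0.0, 3.5]
wrist_force: [-0.5, -0.5, 0.6]
width: 50.1
```

Call:
play_rows([
  [[0,0,0],[0,0,0],1],
  [[0,0,0],[0,0,0],1],
  [[0,0,0],[0,0,0],1],
], squeeze=50)

```text
time: 3.85
tcp_pos: [525.1, 15.9, 157.6]
ee_rot: [-90.0, -0.0, 3.5]
wrist_force: [-0.1, -0.6, 0.2]
width: 32.5
```

```bash
python3 - <<'E'
from h import *
o=env.get_obs(); print(o['time'],o['tcp_pos'],o['ee_rot'],o['width'],o['wrist_force'],o['torque'])
s=snap('side'); save(s,'side3.png'); a=s['img'][140:300,200:450,::-1];cv2.imwrite('pics/side3z.png',cv2.resize(a,None,fx=3.2,fy=3.2))
E
```

```text
3.85 [525.0777906   15.86382786 157.63575798] [-9.00111272e+01 -8.23829433e-03  3.49654254e+00] 32.51587891691515 [-0.09627615 -0.55365461  0.19928674] [-0.01771695 -0.01578813  0.01271672]
```

View pics/side3z.png

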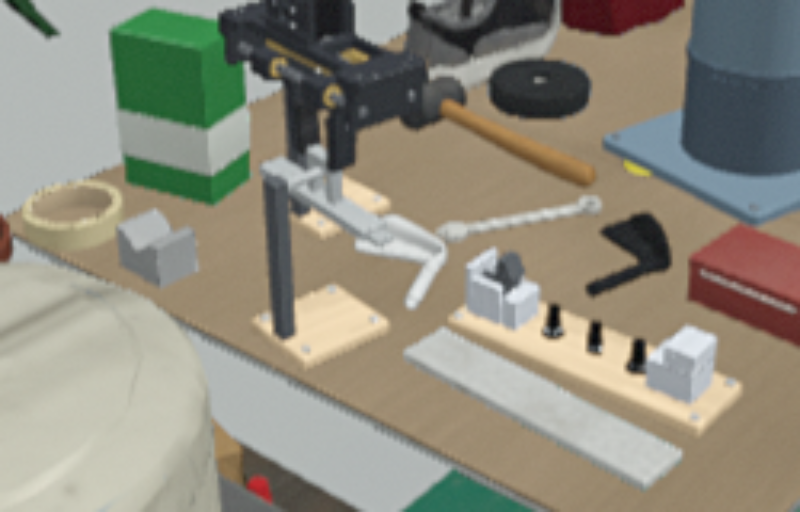

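Call:
play_rows([
  [[0,0,0],[0,0,0],1],
  [[0,-4,0],[0,0,0],1],
  [[0,-4,0],[0,0,0],1],
  [[0,-4,0],[0,0,0],1],
  [[0,0,0],[0,0,0],1],
], squeeze=55)

```text
time: 4.4
tcp_pos: [525.3, 16.1, 170.1]
ee_rot: [-90.0, -0.1, 3.5]
wrist_force: [-1.0, -0.3, -2.9]
width: 31.9
```

```bash
python3 - <<'E'
from h import *
o=env.get_obs(); print(o['time'],o['tcp_pos'],o['ee_rot'],o['width'],o['wrist_force'],o['torque'])
s=snap('side'); a=s['img'][140:300,200:450,::-1];cv2.imwrite('pics/side4z.png',cv2.resize(a,None,fx=3.2,fy=3.2))
E
```

```text
4.4 [525.33770098  16.0645155  170.10332552] [-8.99993265e+01 -5.54980121e-02  3.50080396e+00] 31.935214415943847 [-1.00952032 -0.34416996 -2.88801985] [ 0.14403525 -0.03221979  0.03673961]
```

View pics/side4z.png

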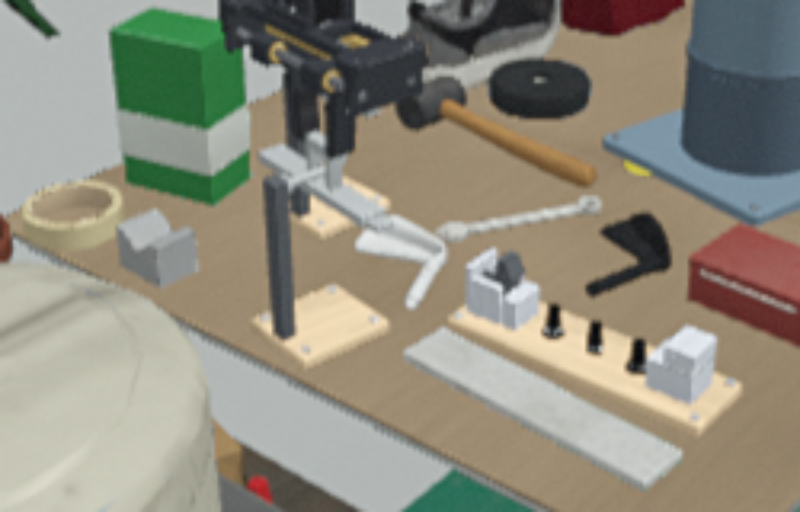

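Call:
play_rows([
  [[-10,0,0],[0,0,0],1],
  [[-15,0,0],[0,0,0],1],
  [[-15,0,0],[0,0,0],1],
  [[-15,0,0],[0,0,0],1],
  [[0,0,0],[0,0,0],1],
])

```text
time: 4.95
tcp_pos: [467.4, 12.2, 169.1]
ee_rot: [-90.0, 0.2, 3.5]
wrist_force: [0.1, -0.4, -1.5]
width: 32.2
```

```bash
python3 - <<'E'
from h import *
o=env.get_obs(); print(o['time'],o['tcp_pos'],o['ee_rot'],o['width'],o['wrist_force'],o['torque'])
s=snap('side'); a=s['img'][140:300,200:450,::-1];cv2.imwrite('pics/side5z.png',cv2.resize(a,None,fx=3.2,fy=3.2))
s=snap('wrist'); save(s,'wrist5.png'); np.savez('/tmp/wrist5.npz',**s)
E
```

```text
4.95 [467.35206143  12.24297265 169.09815094] [-90.03800075   0.16189816   3.51072961] 32.22994959026982 [ 0.08180238 -0.44867803 -1.47723412] [ 0.13261203 -0.1420429  -0.02266767]
```

View pics/side5z.png

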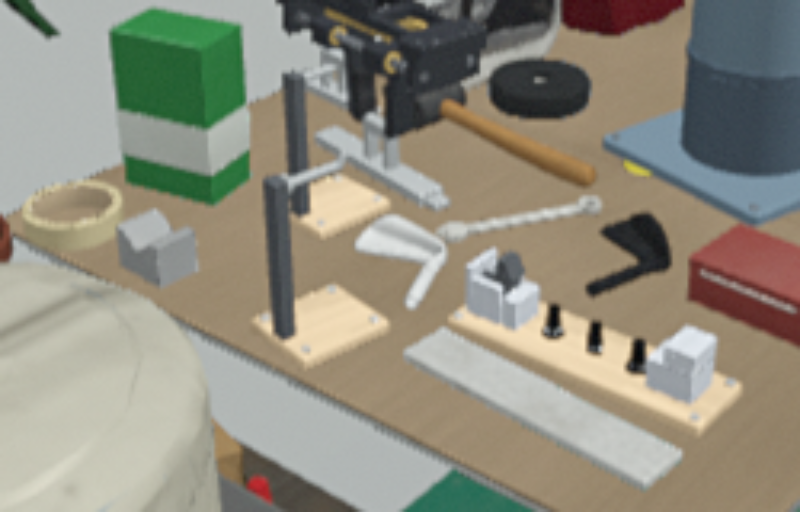

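View pics/wrist5.png

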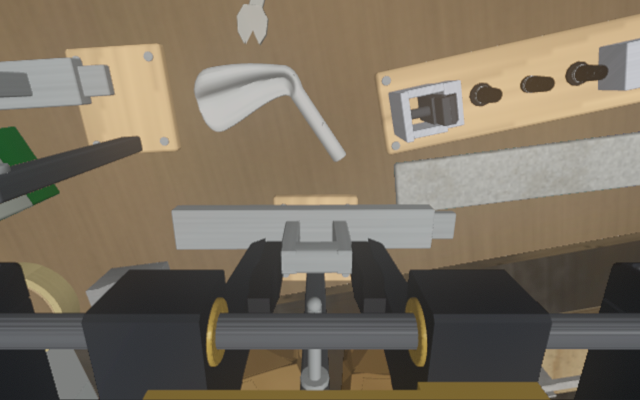

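```bash
cat > inhand.py <<'E'
from h import *
def inhand(s):
    # cloud in tool frame
    v,u=np.mgrid[0:400,0:640]; d=s['depth']
    P=np.stack([(u-s['cx'])/s['fx']*d,(v-s['cy'])/s['fy']*d,d],-1)
    T=np.array(s['T_tool_cam']); W=P@T[:3,:3].T+T[:3,3]; W[d==0]=np.nan
    k=(abs(W[...,0])<30)&(abs(W[...,2])<90)&(W[...,1]>18)&(W[...,1]<40)&(s['img'].min(-1)>100)
    k&=((s['img'].max(-1).astype(int)-s['img'].min(-1))<40)
    Q=W[k]; # top face: x,z,y
    # fit y = a+bx+cz robust
    for _ in range(6):
        A=np.c_[np.ones(len(Q)),Q[:,0],Q[:,2]]; c=np.linalg.lstsq(A,Q[:,1],rcond=None)[0]
        r=Q[:,1]-A@c; Q=Q[abs(r)<max(1.5,1.5*r.std())]
    print('plane y(0,0)=%.1f slope_x %.3f slope_z %.3f n=%d'%(c[0],c[1],c[2],len(Q)))
    print('rect x,z',cv2.minAreaRect(Q[:,[0,2]].astype(np.float32)))
E
python3 - <<'E'
from inhand import *
s=dict(np.load('/tmp/wrist5.npz')); inhand(s)
E
```

```text
plane y(0,0)=29.7 slope_x -0.008 slope_z 0.010 n=8309
rect x,z ((-0.06856822967529297, -7.771690368652344), (145.81942749023438, 24.427772521972656), 89.8641128540039)
```

Call:
play_rows([
  [[-14.6,2,33],[0,0,0],1],
  [[-14.6,2,33],[0,0,0],1],
  [[-14.6,2,33],[0,0,0],1],
  [[-14.6,2,33],[0,0,0],1],
  [[-14.6,2,33],[0,0,0],1],
])

```text
time: 5.55
tcp_pos: [387.3, 174.6, 159.7]
ee_rot: [-90.0, -0.1, 3.5]
wrist_force: [0.8, 0.6, -1.1]
width: 31.9
```

Call:
play_rows([
  [[0,0,0],[0,-5.95,0],1],
  [[0,0,0],[0,-5.95,0],1],
  [[0,0,0],[-6.3,0,0],1],
  [[0,0,0],[-6.3,0,0],1],
  [[0,0,0],[0,0,0],1],
])

```text
time: 6.05
tcp_pos: [387.0, 177.2, 159.4]
ee_rot: [-102.5, -0.1, 15.8]
wrist_force: [1.2, 0.7, -2.2]
width: 32.1
```

```bash
cat > jig.py <<'E'
from inhand import *
seat=np.array([380.5,185.8,40.]); yaw=np.radians(15.4)
J=R.from_euler('z',yaw).as_matrix()
def st():
    o=env.get_obs(); M=R.from_euler('xyz',o['ee_rot'],degrees=True).as_matrix()
    p=np.array(o['tcp_pos'])
    f=lambda q: J.T@(p+M@np.array(q)-seat)
    tip=f([0,39.7,79.2]); end=f([0,29.7,-80.8]); mid=f([0,39.7,-.8])
    Mj=J.T@M
    print('t',o['time'],'tip',tip.round(1),'end_top',end.round(1),'mid',mid.round(1),'w',round(o['width'],1))
    print(' tcp',p.round(1),'tilt rad',round(np.arcsin(-Mj[2,2]),3),'yawerr deg',round(np.degrees(np.arctan2(-Mj[0,2],Mj[1,2])),2),'roll',round(np.degrees(Mj[2,0]),2),'F',(J.T@o['wrist_force']).round(1),'M',(J.T@o['torque']).round(2))
    return M,J
E
python3 - <<'E'
from jig import *
st()
for n in ['scene','side','wrist']:
    s=snap(n); save(s,n+'6.png'); np.savez('/tmp/%s6.npz'%n,**s)
    if n=='wrist': inhand(s)
E
python3 - <<'E'
import cv2
a=cv2.imread('pics/side6.png')[150:310,310:450];b=cv2.imread('pics/scene6.png')[190:350,250:390]
import numpy as np
cv2.imwrite('pics/c6.png',cv2.resize(np.hstack([a,b]),None,fx=2.8,fy=2.8,interpolation=2))
E
```

```text
t 6.05 tip [ 3.6 58.7 63.5] end_top [  4.6 -95.3 107.9] mid [  4.1 -19.4  80.8] w 32.1
 tcp [387.  177.2 159.4] tilt rad 0.218 yawerr deg 0.39 roll 0.07 F [ 1.3  0.4 -2.2] M [ 0.53 -0.07  0.03]
plane y(0,0)=29.8 slope_x -0.007 slope_z 0.009 n=8333
rect x,z ((-0.3549318313598633, -7.7677154541015625), (145.96636962890625, 24.412582397460938), 89.98204040527344)
```

View pics/c6.png

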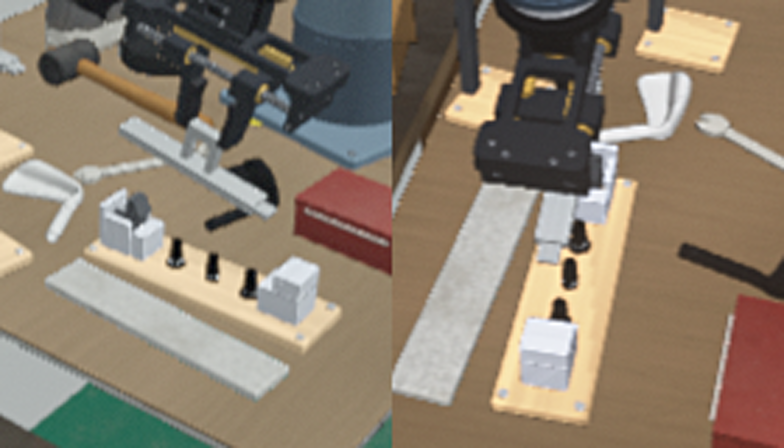

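View pics/wrist6.png

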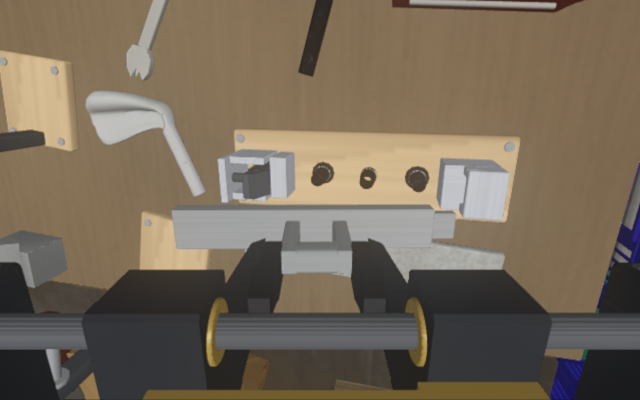

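```bash
python3 - <<'E'
from jig import *
s=dict(np.load('/tmp/wrist6.npz')); W=cloud(s); im=s['img'].astype(int); sat=im.max(-1)-im.min(-1)
Wj=(W-seat)@J
def rep(n,k):
    n_,lab,stt,c=cv2.connectedComponentsWithStats(k.astype(np.uint8))
    for i in range(1,n_):
        if stt[i,4]>30:
            P=Wj[lab==i]; r=cv2.minAreaRect(P[:,:2].astype(np.float32)); print(n,stt[i].tolist(),'z',np.median(P[:,2]).round(1),'rect',np.round(r[0],1),np.round(r[1],1),round(r[2],1),'lo',np.percentile(P,2,axis=0).round(1),'hi',np.percentile(P,98,axis=0).round(1))
box=(abs(Wj[...,0])<45)&(abs(Wj[...,1])<130)
rep('liptop',box&(sat<40)&(im.mean(-1)>120)&(Wj[...,2]>14)&(Wj[...,2]<22)&(Wj[...,1]>40))
rep('ledge',box&(sat<40)&(im.mean(-1)>120)&(Wj[...,2]>-3)&(Wj[...,2]<4))
rep('wood',box&(sat>40)&(im.mean(-1)>120)&(Wj[...,2]>-34)&(Wj[...,2]<-22))
rep('ferr',box&(im.mean(-1)<90)&(Wj[...,2]>-14)&(Wj[...,2]<5)&(abs(Wj[...,1])<60))
rep('catch',box&(Wj[...,2]>4)&(Wj[...,2]<34)&(Wj[...,1]<-60))
E
```

```text
liptop [462, 170, 48, 50, 2001] z 17.0 rect [-1.2 83.5] [35.2 26.9] 0.1 lo [-18.2  70.5  15.2] hi [15.2 95.8 18.5]
ledge [230, 153, 39, 10, 80] z 0.6 rect [-18.8 -98.2] [33.6  5.4] 80.6 lo [ -19.1 -113.7   -3. ] hi [-14.1 -81.8   3.9]
ledge [270, 156, 18, 42, 682] z -0.0 rect [ -0.5 -72.9] [35.1 14.6] 0.1 lo [-17.7 -79.7  -2.5] hi [ 15.9 -66.1   1.3]
ledge [232, 163, 6, 10, 36] z 0.5 rect [  -7.8 -111.1] [1.1 8.2] 89.1 lo [ -11.7 -111.6   -2.7] hi [  -3.9 -110.5    3.8]
ledge [440, 164, 63, 47, 1089] z 0.1 rect [-1.2 75.9] [35.  38.7] 0.1 lo [-18.5  56.9  -2.1] hi [15.4 88.8  2.7]
ledge [234, 182, 9, 10, 42] z 1.0 rect [   8.6 -107.9] [7.8 7.1] 1.4 lo [   4.9 -111.4   -2.5] hi [  12.5 -105.3    3.7]
wood [234, 129, 287, 93, 12869] z -27.9 rect [-0.9 -4.6] [ 72.  239.3] 0.3 lo [ -36.  -110.4  -29.7] hi [ 28.7 111.6 -26.4]
wood [453, 210, 23, 10, 62] z -28.4 rect [32.6 80. ] [20.1  6.8] 64.6 lo [ 26.6  72.6 -29.9] hi [ 34.5  89.2 -26.5]
ferr [311, 169, 17, 17, 171] z -6.6 rect [ -1.2 -39.4] [11.5 11.4] 84.1 lo [ -6.7 -45.  -13.8] hi [  4.2 -34.   -1. ]
ferr [360, 171, 16, 18, 154] z -6.0 rect [-1.8 -0.5] [11.  11.3] 59.4 lo [ -6.9  -5.1 -13.7] hi [ 4.1  5.4 -0.9]
ferr [410, 173, 16, 19, 172] z -6.0 rect [-1.8 39.3] [11.3 11.6] 64.6 lo [ -7.1  33.8 -13.6] hi [ 4.  44.6 -1. ]
catch [218, 155, 53, 47, 1904] z 16.8 rect [ -0.6 -96.2] [41.8 37.3] 89.9 lo [ -18.8 -116.1    5. ] hi [ 16.9 -76.2  30.1]
```

Call:
play_rows([
  [[-2.5,15,4],[0,0.2,0],1],
  [[-2.5,18,4.5],[0,0.2,0],1],
  [[0,14,3.1],[0,0,0],1],
  [[0,6.4,1.5],[0,0,0],1],
  [[0,0,0],[0,0,0],1],
])

```text
time: 6.7
tcp_pos: [382.1, 171.4, 104.1]
ee_rot: [-102.6, -0.0, 14.9]
wrist_force: [0.6, -0.1, -1.7]
width: 32.4
```

```bash
sed -i 's/380.5,185.8/379.6,185.55/' jig.py; python3 - <<'E'
from jig import *
st()
s=snap('wrist'); save(s,'wrist7.png'); inhand(s)
s=snap('side'); cv2.imwrite('pics/side7.png',cv2.resize(s['img'][150:310,310:450,::-1],None,fx=3.5,fy=3.5,interpolation=2))
E
```

```text
t 6.7 tip [-0.7 54.3  8.1] end_top [ -2.1 -99.6  52.7] mid [ -1.4 -23.7  25.5] w 32.4
 tcp [382.1 171.4 104.1] tilt rad 0.22 yawerr deg -0.52 roll 0.01 F [ 0.6 -0.3 -1.7] M [ 0.4  -0.09 -0.01]
plane y(0,0)=29.8 slope_x -0.007 slope_z 0.009 n=8340
rect x,z ((-0.39545536041259766, -7.889915466308594), (145.61639404296875, 24.608304977416992), 89.97830200195312)
```

View pics/wrist7.png

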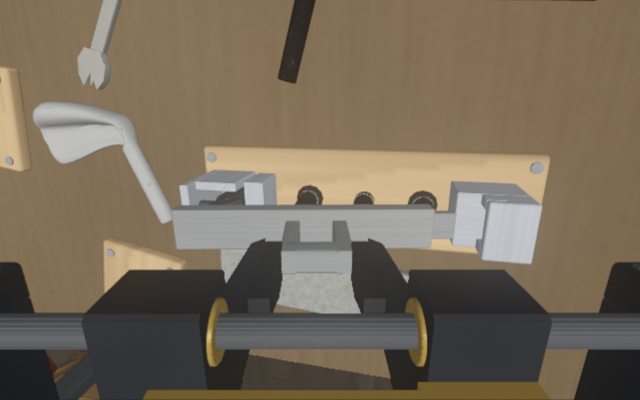

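View pics/side7.png

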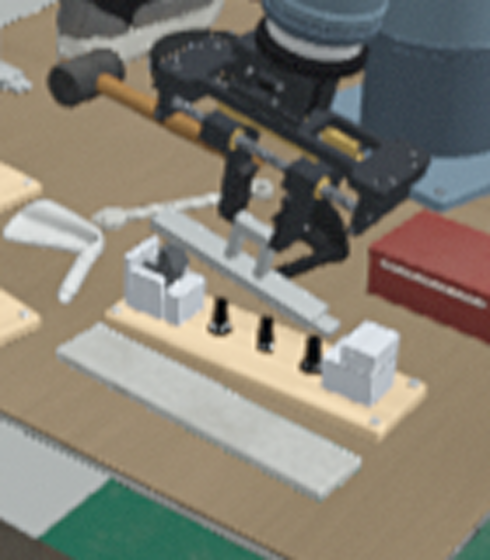

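Call:
play_rows([
  [[1.4,2.5,4],[0,-0.5,0],1],
  [[0,2.5,3.3],[0,0,0],1],
  [[0,0,0],[0,0,0],1],
  [[0,0,0],[0,0,0],1],
])

```text
time: 7.2
tcp_pos: [381.8, 179.0, 98.1]
ee_rot: [-102.6, 0.0, 15.5]
wrist_force: [-0.7, -0.4, -2.3]
width: 32.2
```

```bash
python3 -c "
from jig import *
st()"
```

```text
t 7.2 tip [ 0.2 61.8  2.1] end_top [  0.5 -92.2  46.7] mid [  0.4 -16.3  19.5] w 32.2
 tcp [381.8 179.   98.1] tilt rad 0.22 yawerr deg 0.14 roll -0.03 F [-0.8 -0.2 -2.3] M [ 0.38 -0.05  0.03]
```

Call:
play_rows([
  [[0,-0.7,4],[0,0,0],1],
  [[0,-0.7,4],[0,0,0],1],
  [[0,-0.7,3.8],[0,0,0],1],
  [[0,0,0],[0,0,0],1],
  [[0,0,0],[0,0,0],1],
])

```text
time: 7.7
tcp_pos: [378.6, 190.5, 97.5]
ee_rot: [-102.6, 0.0, 15.5]
wrist_force: [-0.6, 0.6, -2.4]
width: 31.8
```

```bash
python3 -c "
from jig import *
st()
s=snap('wrist'); save(s,'wrist8.png'); inhand(s)
s=snap('side'); cv2.imwrite('pics/side8.png',cv2.resize(s['img'][150:310,310:450,::-1],None,fx=3.5,fy=3.5,interpolation=2))"
```

```text
t 7.7 tip [ 0.2 73.6  1.5] end_top [  0.5 -80.3  46.2] mid [ 0.3 -4.4 19. ] w 31.8
 tcp [378.6 190.5  97.5] tilt rad 0.22 yawerr deg 0.12 roll -0.03 F [-0.4  0.8 -2.4] M [ 0.43 -0.09  0.05]
plane y(0,0)=29.7 slope_x -0.015 slope_z 0.007 n=8200
rect x,z ((-3.0642805099487305, 4.166046142578125), (170.0463409423828, 32.023075103759766), 89.21346282958984)
```

View pics/wrist8.png

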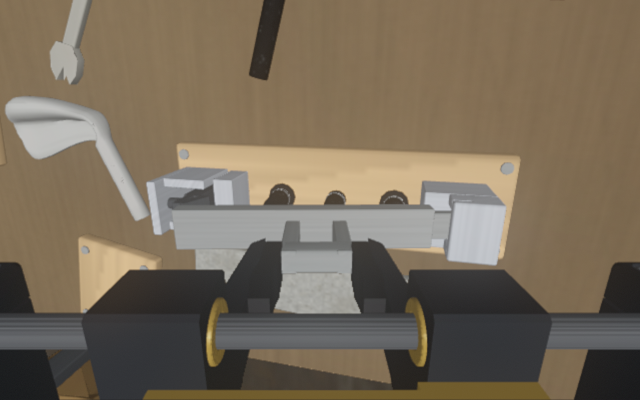

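Call:
play_rows([
  [[0,-0.4,2],[0,0,0],1],
  [[0,-0.4,1.5],[0,0,0],1],
  [[0,-0.3,1.4],[0,0,0],1],
  [[0,0,0],[0,0,0],1],
  [[0,0,0],[0,0,0],1],
])

```text
time: 8.3
tcp_pos: [377.3, 195.2, 97.5]
ee_rot: [-102.6, 0.0, 15.5]
wrist_force: [0.0, -0.6, -2.7]
width: 32.0
```

```bash
python3 -c "
from jig import *
st()"
```

```text
t 8.3 tip [ 0.2 78.6  1.5] end_top [  0.5 -75.4  46.2] mid [ 0.3  0.5 19. ] w 32.0
 tcp [377.3 195.2  97.5] tilt rad 0.22 yawerr deg 0.11 roll -0.03 F [-0.1 -0.6 -2.7] M [ 0.45 -0.04  0.06]
```

Call:
play_rows([
  [[0,2,-0.6],[1.3,0,0],1],
  [[0,2,-0.6],[1.3,0,0],1],
  [[0,2,-0.6],[1.3,0,0],1],
  [[0,2,-0.6],[1.3,0,0],1],
  [[0,0,0],[0,0,0],1],
], squeeze=60)

```text
time: 8.8
tcp_pos: [378.6, 190.9, 90.1]
ee_rot: [-97.3, 0.0, 15.4]
wrist_force: [0.4, 0.2, -1.8]
width: 32.1
```

```bash
python3 -c "
from jig import *
st()"
```

```text
t 8.8 tip [ 0.5 78.9  0.6] end_top [  0.4 -78.5  30.9] mid [ 0.5 -0.4 10.8] w 32.1
 tcp [378.6 190.9  90.1] tilt rad 0.128 yawerr deg -0.01 roll -0.01 F [ 0.4  0.1 -1.8] M [ 0.32 -0.06  0.  ]
```

Call:
play_rows([
  [[0,2.1,-0.7],[1.5,0,0],1],
  [[0,2.1,-0.7],[1.5,0,0],1],
  [[0,2.1,-0.8],[1.5,0,0],1],
  [[0,0,0],[0,0,0],1],
])

```text
time: 9.2
tcp_pos: [379.4, 188.6, 84.2]
ee_rot: [-92.8, -0.0, 15.4]
wrist_force: [0.3, -0.5, -2.2]
width: 31.8
```

```bash
python3 -c "
from jig import *
st()"
```

```text
t 9.2 tip [ 0.6 80.2  0.6] end_top [  0.7 -79.1  18.5] mid [0.6 0.3 4.6] w 31.8
 tcp [379.4 188.6  84.2] tilt rad 0.05 yawerr deg 0.02 roll 0.01 F [ 0.1 -0.5 -2.2] M [ 0.06 -0.15  0.07]
```

```bash
python3 -c "
from jig import *
s=snap('wrist'); save(s,'wrist9.png'); inhand(s)
s=snap('side'); a=cv2.resize(s['img'][170:290,320:440,::-1],None,fx=3.3,fy=3.3,interpolation=2)
s=snap('scene'); b=cv2.resize(s['img'][230:350,260:380,::-1],None,fx=3.3,fy=3.3,interpolation=2)
cv2.imwrite('pics/c9.png',np.hstack([a,b]))"
```

```text
plane y(0,0)=29.5 slope_x -0.025 slope_z 0.004 n=7673
rect x,z ((0.1499643325805664, 2.3564376831054688), (31.259525299072266, 175.90745544433594), 2.35498309135437)
```

View pics/wrist9.png

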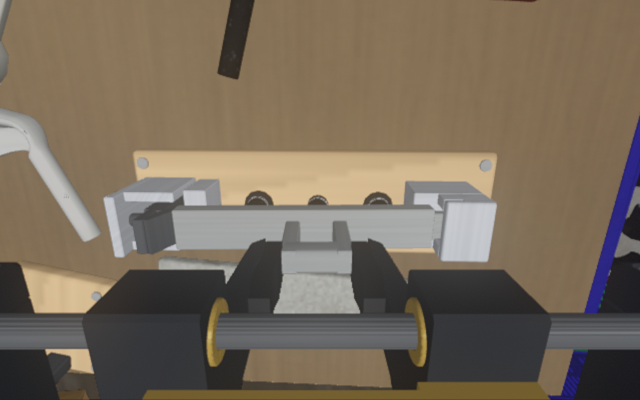

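View pics/c9.png

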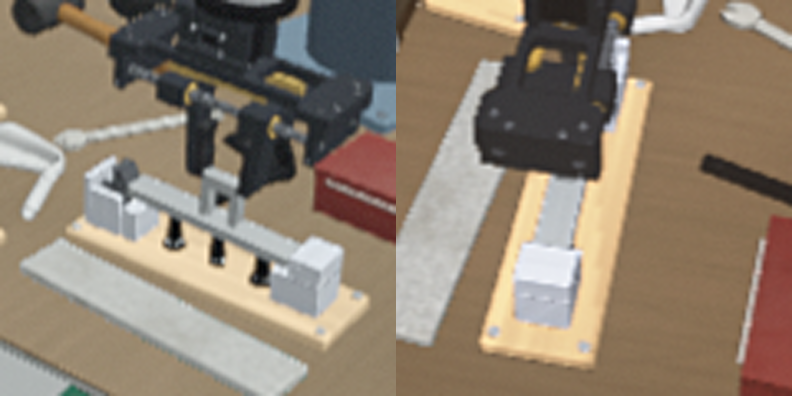

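Call:
play_rows([
  [[0,2.3,-1.1],[1.0,0,0],1],
  [[0,2.0,-0.9],[1.0,0,0],1],
  [[0,1.7,-0.6],[0.9,0,0],1],
  [[0,0,0],[0,0,0],1],
  [[0,0,0],[0,0,0],1],
])

```text
time: 9.85
tcp_pos: [380.7, 186.7, 79.5]
ee_rot: [-90.0, -0.1, 15.5]
wrist_force: [-3.1, -2.3, 22.4]
width: 32.1
```

```bash
python3 -c "
from jig import *
st()
s=snap('wrist'); save(s,'wrist10.png'); inhand(s); W=cloud(s); Wj=(W-seat)@J; np.savez('/tmp/w10.npz',**s)
k=(Wj[...,1]<-74)&(Wj[...,1]>-100)&(Wj[...,2]>6)&(Wj[...,2]<34)&(abs(Wj[...,0])<9); P=Wj[k]; 
for a in range(-100,-72,2):
    q=P[(P[:,1]>=a)&(P[:,1]<a+2)]; print(a,len(q), q[:,2].max().round(1) if len(q) else '', np.median(q[:,2]).round(1) if len(q) else '')
"
```

```text
t 9.85 tip [ 1.2 80.1 -0.1] end_top [  1.5 -79.9   9.8] mid [ 1.4  0.1 -0.2] w 32.1
 tcp [380.7 186.7  79.5] tilt rad -0.0 yawerr deg 0.11 roll 0.1 F [-3.6 -1.4 22.4] M [-0.07  0.81 -0.  ]
plane y(0,0)=29.2 slope_x -0.016 slope_z -0.003 n=7775
rect x,z ((-1.6400136947631836, 0.01628875732421875), (179.45745849609375, 35.085174560546875), 89.89437866210938)
-100 0  
-98 0  
-96 1 12.4 12.4
-94 9 29.0 13.7
-92 119 30.6 29.5
-90 133 31.2 29.6
-88 171 31.5 29.4
-86 109 30.5 29.0
-84 234 31.0 28.0
-82 249 29.3 24.1
-80 218 24.6 20.3
-78 251 20.2 16.1
-76 164 17.5 10.7
-74 0
```

View pics/wrist10.png

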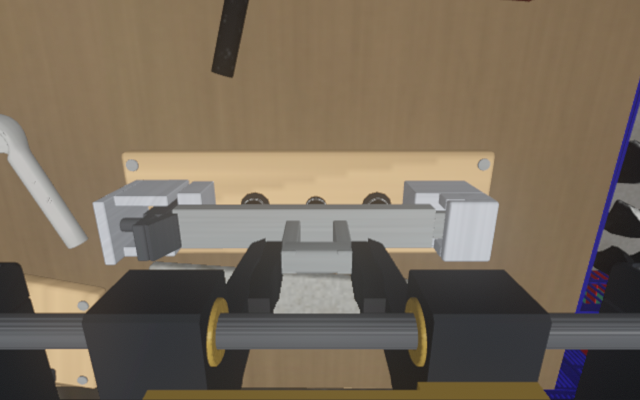

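Call:
play_rows([
  [[0,-0.3,0],[0,0,0],0.5],
  [[0,0,0],[0,0,0],0.4],
  [[0,0,0],[0,0,0],0.35],
  [[0,0,0],[0,0,0],0.35],
  [[0,0,0],[0,0,0],0.35],
])

```text
time: 10.4
tcp_pos: [379.7, 186.1, 78.3]
ee_rot: [-90.0, 0.0, 15.5]
wrist_force: [-0.7, -0.6, -0.4]
width: 57.2
```

```bash
python3 -c "
from jig import *
st()
s=snap('wrist'); save(s,'wrist11.png'); inhand(s)"
```

```text
t 10.4 tip [ 0.  79.7 -1.4] end_top [  0.3 -80.3   8.6] mid [ 0.2 -0.3 -1.4] w 57.2
 tcp [379.7 186.1  78.3] tilt rad -0.0 yawerr deg 0.11 roll -0.04 F [-0.8 -0.4 -0.4] M [ 0.09 -0.09  0.02]
plane y(0,0)=28.1 slope_x -0.026 slope_z -0.003 n=7757
rect x,z ((-1.6624221801757812, -0.14257049560546875), (179.6542205810547, 32.99668502807617), 89.8346176147461)
```

View pics/wrist11.png

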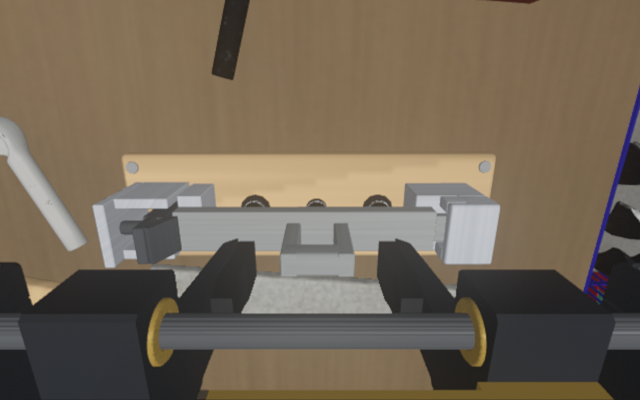

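Call:
play_rows([
  [[0,-10,0],[0,0,0],0.35],
  [[0,-20,0],[0,0,0],0.35],
  [[0,-30,0],[0,0,0],0.35],
  [[0,-30,0],[0,0,0],0.35],
  [[0,-30,0],[0,0,0],0.35],
])

```text
time: 10.95
tcp_pos: [379.5, 186.1, 200.3]
ee_rot: [-90.0, 0.0, 15.5]
wrist_force: [0.4, -0.1, -0.1]
width: 57.5
```

Call:
play_rows([
  [[0,-20,0],[0,0,0],0.35],
  [[-20,0,0],[0,0,0],0.35],
  [[0,0,0],[0,0,0],0.35],
])

```text
time: 11.25
tcp_pos: [359.2, 180.2, 219.3]
ee_rot: [-90.1, 0.0, 15.5]
wrist_force: [0.5, -0.8, -0.3]
width: 57.3
```

```bash
python3 -c "
from jig import *
o=env.get_obs(); print(o['time'],o['tcp_pos'],o['wrist_force'])
s=snap('wrist'); save(s,'wrist12.png'); W=cloud(s); Wj=(W-seat)@J
im=s['img'].astype(int)
k=(abs(Wj[...,0])<14)&(abs(Wj[...,1])<66)&(Wj[...,2]>5)&(Wj[...,2]<15); P=Wj[k]
print('bar top: z at y<-40',np.median(P[P[:,1]<-40][:,2]),'y>40',np.median(P[P[:,1]>40][:,2]),'x',np.percentile(P[:,0],[2,98]))
for a in range(-96,-66,2):
    q=Wj[(Wj[...,1]>=a)&(Wj[...,1]<a+2)&(abs(Wj[...,0])<5)]; print(a,len(q),np.median(q[:,2]).round(1))
s=snap('scene'); save(s,'scene12.png')
s=snap('side'); save(s,'side12.png')
"
```

```text
11.25 [359.19379905 180.18803308 219.26806657] [ 0.51479165 -0.82990341 -0.34510003]
bar top: z at y<-40 10.121249433997349 y>40 10.114127936084003 x [-11.24145343  12.28725692]
-96 0 nan
-94 0 nan
-92 23 29.7
-90 22 29.7
-88 27 29.6
-86 19 29.5
-84 37 28.2
-82 33 24.2
-80 32 20.5
-78 36 16.3
-76 29 10.7
-74 23 10.2
-72 20 10.2
-70 21 10.1
-68 21 9.7
  return _methods._mean(a, axis=axis, dtype=dtype,
  ret = ret.dtype.type(ret / rcount)
```

View pics/wrist12.png

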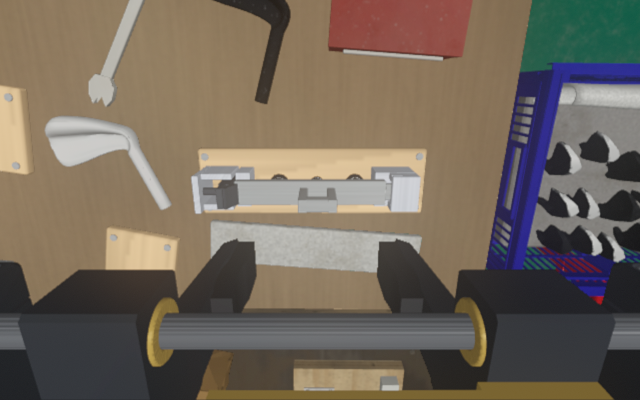

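View pics/side12.png

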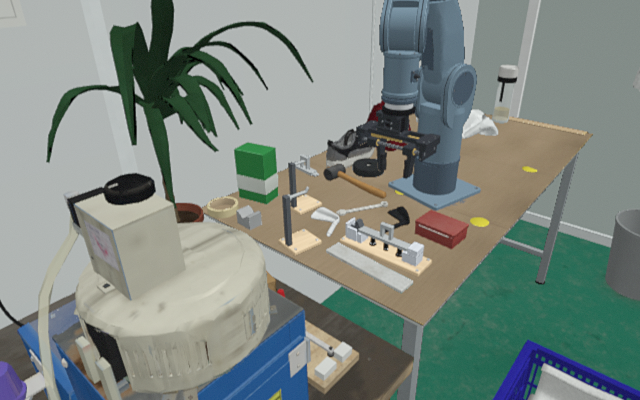

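```bash
python3 -c "
from plant import ticket
print(ticket.finish_job())"
```

```text
the job is handed in; nothing more can be done
None
```

The longer bar is home in the jig. I lifted it off its hook by the handle and tucked its tongue under the lip at 0.22 rad. Then I pressed the plain end down past the catch and let go. The job was handed in at about 11.4 s of the 51 s allowed.

- **Bar:** the last wrist picture, taken after I let go and rose clear, shows it level. Its top is 10.1 mm above the seat at both ends, where 10 mm is home.
- **Catch:** it is back at its rest position, with its nose over the bar's plain end.
- **Rest of the scene:** in the last side picture the shorter bar still hangs on its hook and I saw nothing else moved.
- **Forces:** the largest wrist force I read was about 23 N, while pressing down. After I let go it read about zero, with the gripper clear.

No check failed. The bar's sideways position in the jig reads about 0.5 mm off centre, which is within the 2 mm camera calibration.

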